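Level a rocking pot stand on the potting board

ROBOT

A 6-joint arm with a two-finger parallel gripper is mounted at the origin on the work surface. World frame = base frame: x ahead of the robot, y to its left, z up, the work surface at z = 0. Lengths are in mm, angles in rad, forces in N, time in s.
With the tool pointing down it reaches from about 350 to 975 mm from the base axis. Payload 7.1 kg.
Tool frame: the origin (TCP) lies on the front face of the gripper's body, between the roots of the fingers; the fingertips stand 80 mm ahead of it and the grasp point (between the pads) lies 61 mm ahead of it (env.tips_ahead is the distance from the TCP to the fingertips, in mm); z points along the fingers, y is the line along which they close (so a half turn about z gives the same grasp; the last joint's range is limited). The gripper opens to 88 mm and grips with 3 to 60 N. Pads are 20 mm wide; open, the fingers measure 115 mm over their backs; the gripper's body (75 mm by 178 mm) begins 61 mm behind the grasp point.
Start: joints at [-1.24, 0.423, 1.63, -0, 1.089, -0.019], TCP at [214.211, -587.128, 302.675] pointing down, gripper open.
Joint ranges: [-3, 3], [-0.9, 2.11], [0.09, 2.58], [-1.31, 4.45], [0.11, 2.69], [-2.54, 2.54]. Speed limits (rad/s): [2.39, 2.39, 3.01, 3.14, 3.14, 3.14].

INTERFACE

Orientations are given as a unit quaternion [x, y, z, w].
In Python, from station import env, set_gripper, viewer, workorder gives the robot as it stands. Calls block until the motion is done:
- env.reach(position, orientation): joint-space move of the TCP to a pose.
- env.move_l(position, rot=None, rate=150, f_stop=None): straight line of the TCP; rot=None keeps the orientation; rate is the mean speed in mm/s. With f_stop (N) it stops when the force on the tool has changed by that much, and returns True; else False.
- env.move_joints(angles): joint-space move.
- set_gripper(opening): finger opening in mm; the grip force is fixed at half the most; returns when the fingers have stopped.
- env.hold(seconds).
- env.ik(position, orientation): joint angles nearest the present ones, or None.
- env.read_state(): the state.
- viewer.camera(name): name is "side" or "top" or "wrist"; returns the picture (420x560x3 uint8, blue, green, red); there is no depth.
- viewer.camera_params(name): a dict with "fx", "fy", "cx", "cy" (pixels), "pose" (4x4, takes a point from camera to world coordinates); the wrist camera has in their place "tool_from_camera" (4x4, takes a point from camera to tool coordinates, whose origin is the TCP and whose axes are the flange's). Camera axes: x right, y up, looking along -z (the intrinsics and any distortion apply to the point x, -y, -z); pixel columns grow to the right and rows downward; lengths in mm; the calibration is good to about 2 mm. The wrist camera is an equidistant fisheye: a pixel r from the principal point sees the ray r / f radians off the axis. A picture is of the moment at which its call begins: read the wrist's pose just before it. camera_params takes no time and is no camera call.
A pose or a line that the arm cannot do raises env.IKError and nothing moves.
- workorder.sign_off(): hands the job in; it is judged then, once.
The state is a dict: "time_s": time; "qpos": joint angles; "dq": joint speeds; "tau": joint torques, N m; "tool_pos": TCP position; "orientation": TCP orientation; "force": force on the tool from outside, world axes, zero at the start; "wrist_torque": the same for the moment, N m; "width": finger opening in mm; "grip_force": force on a finger pad.
Only numpy, scipy, OpenCV 4.12 (cv2) and the standard library are available. Lean on these libraries where they do the work, as an engineer would, in place of code of your own. Each camera call takes 0.05 s, during which the arm holds its last target. There are 200 camera calls.

TASK

The square four-legged wooden pot stand on the potting board rocks, because two diagonally opposite feet are standing on the batten that runs across the board. Turn it where it stands, raising it no more than about 3 cm, until it sits level and square astride the batten with all four feet on the board, still over the board's middle, and let go of it. Leave the round stand and the flowerpot as they are.

Things in the scene. Friction and masses are not known exactly. Their poses are not given: they have to be found in the camera images.
- stand: Square pale-wood stand, 144 x 144 mm (all in mm), 70 high. Origin: underside centre at foot tips, z up. Top: three slats along x, 144 long, 15 thick, tops at z=70; middle one 30 wide (pinch across y), outer ones 20 wide at y=+-62, so gaps of 37 beside the middle. Rails along y at x=+-62, z 40-55. Legs 16 thick, round feet, at x,y=+-62. Two opposite feet are on the batten; it leans 9 degrees.
- board: Fixed grey-painted board, 250 x 250 mm (all in mm), 18 thick, flat on the bench. Origin: underside centre, z up. A bare wood batten 30 wide, 14 high is fixed on it along its whole y axis (x -15 to 15), top 32 above the bench. The stand is level with its feet on the board face (its origin 18 above the bench), two each side of the batten; square = sides along the board's x and y, any quarter turn.
- round_stand: Bystander: round stand of the same pale wood, 124 mm across, 60 mm high, three legs, level on the bench beside the board. Origin: centre of its underside. Leave alone.
- pot: Bystander: empty terracotta flowerpot, 104 mm across the rim, 95 mm high, standing on the bench beside the board. Origin: centre of its underside. Leave alone.
There are look-alikes about, which are no part of the job. What is shaped like the stand but green or turquoise is not meant.

How it is judged:
By the outcome, as a careful person would: the job done as asked, in the order asked, and still so for the second after the job is handed in, with the robot touching nothing.
It also fails if it takes over 38 s, if anything falls off the work surface, if the arm or the gripper's body presses on something with over 40 N, if the wrist force passes 120 N, or if a joint passes its speed limit or range.

## Working session

There is one attempt and no reset: what is moved stays moved. The work goes in short steps, each a Python script; the robot and the scene stay as the last script left them, time stands still between calls to the robot, and variables do not carry over. Pictures are saved under pics/ and viewed, at most 10 in all, crops included, and the job is handed in when it is done.

```bash
mkdir -p pics; ls
python3 - <<'E'
from station import env, set_gripper, viewer, workorder
import cv2,numpy as np
a=viewer.camera("top");b=viewer.camera("side")
cv2.imwrite("pics/top.png",a);cv2.imwrite("pics/side.png",b)
for n in("top","side"):
  p=viewer.camera_params(n);print({k:np.round(v,3).tolist() if not isinstance(v,str) else v for k,v in p.items()})
print(viewer.camera_params("wrist"))
s=env.read_state();print(s["time_s"],s["orientation"])
E
```

```text
pics
{'fx': 382.387, 'fy': 382.387, 'cx': 282.029, 'cy': 207.324, 'pose': [[0.028, 0.989, -0.148, 347.572], [-0.999, 0.024, -0.024, 74.624], [-0.02, 0.149, 0.989, 1040.257], [0.0, 0.0, 0.0, 1.0]]}
{'fx': 379.534, 'fy': 379.534, 'cx': 281.024, 'cy': 211.409, 'pose': [[-0.999, 0.017, -0.044, 467.476], [-0.045, -0.621, 0.783, 958.215], [-0.014, 0.784, 0.621, 756.951], [0.0, 0.0, 0.0, 1.0]]}
{'fx': 325.19226210127806, 'fy': 325.19226210127806, 'cx': 277.2094853462855, 'cy': 206.57451285393202, 'tool_from_camera': array([[-5.01802603e-04,  9.66322264e-01,  2.57334472e-01,
         6.99939110e+01],
       [ 9.99999873e-01,  4.72673938e-04,  1.75053072e-04,
        -4.07898205e-01],
       [ 4.75223826e-05,  2.57334527e-01, -9.66322378e-01,
        -8.27828496e+01],
       [ 0.00000000e+00,  0.00000000e+00,  0.00000000e+00,
         1.00000000e+00]])}
0.1 [ 9.84741954e-01  1.74019503e-01 -1.07330917e-04 -6.97144180e-04]
```

View pics/top.png

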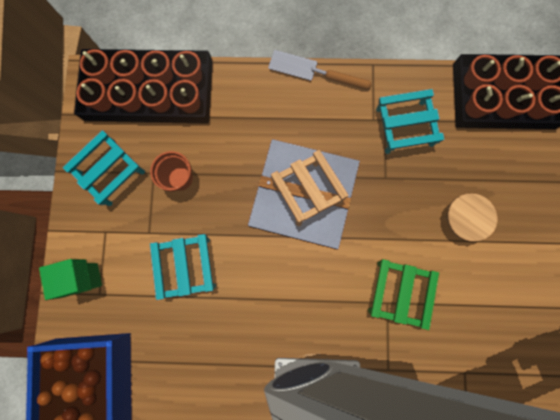

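View pics/side.png

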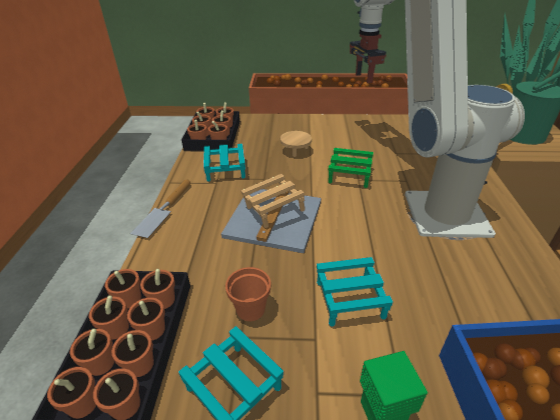

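```bash
cat > h.py <<'E'
from station import env, set_gripper, viewer, workorder
import cv2,numpy as np
from scipy.spatial.transform import Rotation as R
def rays(name,px,st=None):
    p=viewer.camera_params(name);px=np.atleast_2d(np.asarray(px,float))
    a=(px-[p["cx"],p["cy"]])/[p["fx"],p["fy"]]
    if name=="wrist":
        r=np.linalg.norm(a,axis=1,keepdims=True);d=np.c_[a/np.maximum(r,1e-9)*np.sin(r),np.cos(r)]
        T=np.eye(4);T[:3,:3]=R.from_quat(st["orientation"]).as_matrix();T[:3,3]=st["tool_pos"];T=T@p["tool_from_camera"]
    else: d=np.c_[a,np.ones(len(a))];T=np.array(p["pose"])
    return T[:3,3],(d*[1,-1,-1])@T[:3,:3].T
def plane(name,px,z,st=None):
    o,d=rays(name,px,st);return o+d*((z-o[2])/d[:,2:])
def down(yaw): # tool z down, tool y (closing line) at angle yaw in world
    c,s=np.cos(yaw),np.sin(yaw);y=np.array([c,s,0]);z=np.array([0,0,-1.])
    return R.from_matrix(np.c_[np.cross(y,z),y,z]).as_quat()
def big(m):
    c,_=cv2.findContours(m.astype(np.uint8),cv2.RETR_EXTERNAL,cv2.CHAIN_APPROX_NONE)
    return max(c,key=cv2.contourArea)[:,0,:]
def boardmask(im):
    h=cv2.cvtColor(im,cv2.COLOR_BGR2HSV);b,g,r=[im[...,i].astype(int) for i in range(3)]
    return (b-r>8)&(h[...,1]<110)&(h[...,2]>70)&(h[...,2]<210)
E
python3 - <<'E'
from h import *
im=cv2.imread("pics/top.png");m=boardmask(im);m[:,:230]=0;m[:,380:]=0;m[:130]=0;m[260:]=0
c=big(m);w=plane("top",c,18)[:,:2].astype(np.float32);print(cv2.minAreaRect(w))
ctr=np.array(cv2.minAreaRect(w)[0])
print(ctr,plane("top",[[275,183],[318,152],[347,195],[300,222],[303,165],[325,208]],85))
q=down(0)
for yaw in (0,np.pi,np.pi/2,-np.pi/2):
    j=env.ik([ctr[0]-40,ctr[1],330],down(yaw));print(yaw,None if j is None else np.round(j,2))
E
```

```text
((475.2085876464844, 57.800514221191406), (243.66915893554688, 106.87859344482422), 76.72941589355469)
[475.20858765  57.80051422] [[553.33229601 117.82710469  85.        ]
 [637.48872796   9.41869091  85.        ]
 [526.59175429 -65.35961595  85.        ]
 [454.88878096  52.0117768   85.        ]
 [602.1647384   47.37030492  85.        ]
 [491.96252141 -10.19376323  85.        ]]
0 [ 0.1   0.11  2.   -0.    1.04  0.1 ]
3.141592653589793 None
1.5707963267948966 [ 0.1   0.11  2.   -0.    1.04 -1.47]
-1.5707963267948966 [ 0.1   0.11  2.   -0.    1.04  1.68]
```

Run:
```python
from h import *
im=cv2.imread("pics/top.png");m=boardmask(im);m[:,:230]=0;m[:,380:]=0;m[:130]=0;m[260:]=0
v,u=np.nonzero(cv2.morphologyEx(m.astype(np.uint8),cv2.MORPH_OPEN,np.ones((3,3))))
print("board",cv2.minAreaRect(plane("top",np.c_[u,v],18)[:,:2].astype(np.float32)))
env.reach([535,25,300],down(0))
st=env.read_state();w=viewer.camera("wrist");cv2.imwrite("pics/w1.png",w)
import json;json.dump({k:list(map(float,st[k])) for k in("tool_pos","orientation")},open("w1.json","w"))
print(st["time_s"],st["tool_pos"],st["force"])
m=boardmask(w);v,u=np.nonzero(cv2.morphologyEx(m.astype(np.uint8),cv2.MORPH_OPEN,np.ones((3,3))))
P=plane("wrist",np.c_[u,v],18,st)[:,:2];P=P[np.linalg.norm(P-[535,25],axis=1)<200]
print("board",cv2.minAreaRect(P.astype(np.float32)))
cv2.imwrite("pics/w1b.png",cv2.resize(im[130:260,230:380],None,fx=4,fy=4,interpolation=cv2.INTER_CUBIC))
```

```text
board ((542.5869140625, 41.752532958984375), (243.90191650390625, 245.4274139404297), 76.68499755859375)
2.55 [535.12221914  24.31759303 300.00106727] [ 0.01273536  0.4243422  -0.22303237]
board ((545.4843139648438, 11.99798583984375), (306.2118835449219, 266.15411376953125), 76.87551879882812)
```

View pics/w1.png

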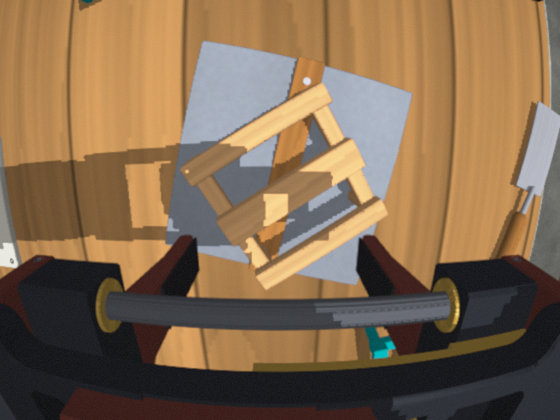

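Run:
```python
from h import *
w=cv2.imread("pics/w1.png")
cv2.imwrite("pics/w1c.png",cv2.resize(w[75:300,165:405],None,fx=2.6,fy=2.6,interpolation=cv2.INTER_CUBIC))
```

```text
(no output)
```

View pics/w1c.png

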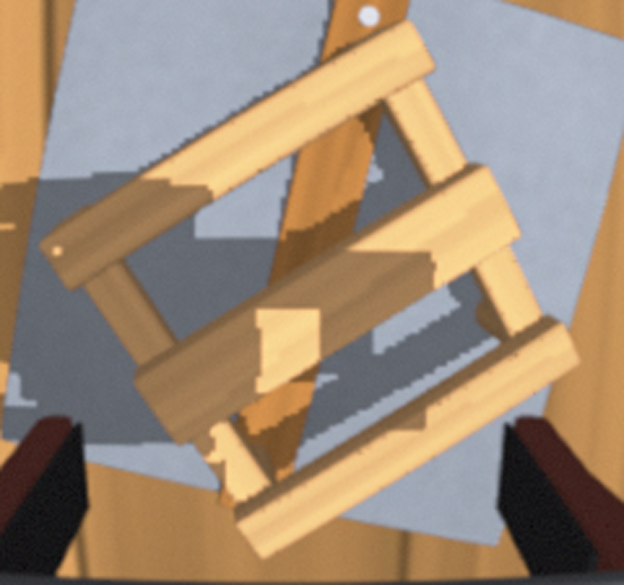

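View pics/w1b.png

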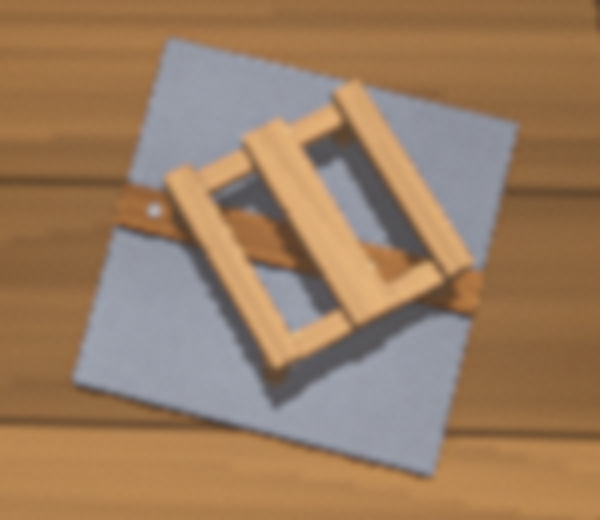

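The crop shows the stand's 12 slat-top corners. The middle slat runs from (134–180, 377–443) to (486–520, 164–238), and the batten passes beneath it diagonally. I'll fit the pose to these corners in both views.

```bash
cat > fit.py <<'E'
from h import *
import json
from scipy.optimize import least_squares
st=json.load(open("w1.json"))
M=np.array([[72,72],[72,52],[-72,52],[-72,72],[72,15],[72,-15],[-72,-15],[-72,15],[72,-52],[72,-72],[-72,-72],[-72,-52]],float)
M=np.c_[M,np.full(12,70.)]
W=np.array([[410,20],[436,66],[75,288],[40,243],[486,164],[520,238],[180,443],[134,377],[552,318],[579,357],[263,559],[237,520]])/2.6+[165,75]
T=np.array([[165,175],[200,168],[300,362],[268,368],[245,136],[290,120],[390,312],[352,328],[332,95],[360,82],[472,262],[440,275]])/4+[230,130]
RY=[rays("wrist",W,st),rays("top",T)]
def res(p,which=(0,1)):
    X=M@R.from_rotvec(p[:3]).as_matrix().T+p[3:];o=[]
    for i in which:
        c,d=RY[i];d=d/np.linalg.norm(d,axis=1,keepdims=True);v=X-c
        o.append((v-(v*d).sum(1,keepdims=True)*d)/(1,2)[i])
    return np.concatenate(o).ravel()
for wh in((0,),(0,1)):
    s=least_squares(res,[0,0,.5,540,30,32],args=(wh,),loss="soft_l1")
    Rm=R.from_rotvec(s.x[:3]);z=Rm.as_matrix()[:,2];x=Rm.as_matrix()[:,0]
    print(wh,"pos",s.x[3:].round(1),"yaw",np.degrees(np.arctan2(x[1],x[0])).round(2),"tilt",np.degrees(np.arccos(z[2])).round(2),"lean dir",np.degrees(np.arctan2(z[1],z[0])).round(1),"rms",np.sqrt(np.mean(s.fun**2)).round(2))
    F=np.array([[62,62,0],[62,-62,0],[-62,-62,0],[-62,62,0]])@Rm.as_matrix().T+s.x[3:];print(F.round(1).tolist())
json.dump(s.x.tolist(),open("stand.json","w"))
B=plane("top",np.array([[167,38],[517,124],[435,475],[73,383]])/4+[230,130],18)
C=plane("wrist",[[204,41],[411,93],[357.3,284.6],[166,243]],18,st)
for Q in(B,C):
    print(Q[:,:2].round(1).tolist(),cv2.minAreaRect(Q[:,:2].astype(np.float32)),Q[:,:2].mean(0))
# batten line: ends in both views
print(plane("wrist",[[165+370/2.6,75+15/2.6]],32,st),plane("top",[[230+154/4,130+210/4]],32))
E
python3 fit.py
```

```text
(0,) pos [536.9  33.7  27. ] yaw 30.7 tilt 10.14 lean dir -6.5 rms 0.65
[[559.1, 118.5, 24.8], [620.4, 11.5, 11.7], [514.8, -51.2, 29.2], [453.5, 55.8, 42.3]]
(0, 1) pos [536.8  33.   25.8] yaw 30.47 tilt 10.01 lean dir -5.7 rms 1.02
[[559.2, 117.8, 23.3], [620.2, 10.6, 10.7], [514.4, -51.7, 28.2], [453.4, 55.5, 40.8]]
[[691.0, 133.7], [634.7, -108.4], [393.7, -53.7], [448.7, 189.2]] ((541.9967041015625, 40.040672302246094), (249.13607788085938, 248.5380096435547), 77.07573699951172) [542.03821198  40.18815786]
[[452.6, 190.8], [691.3, 134.6], [638.4, -107.2], [395.4, -49.4]] ((545.5193481445312, 42.102874755859375), (247.46572875976562, 249.73641967773438), 76.61997985839844) [544.42379724  42.22530123]
[[567.04100779 139.73369853  32.        ]] [[565.71523072 137.79223543  32.        ]]
```

```bash
cat >> fit.py <<'E'
def Rs(yaw):
    ax=np.array([np.cos(yaw+np.pi/4),np.sin(yaw+np.pi/4),0])
    return R.from_rotvec(ax*np.radians(9.06))*R.from_rotvec([0,0,yaw])
s=least_squares(lambda p:res(np.r_[Rs(p[0]).as_rotvec(),p[1:],32.]),[.5,540,30],loss="soft_l1")
print("constrained",np.degrees(s.x[0]),s.x[1:],np.sqrt(np.mean(s.fun**2)))
yaw,o=s.x[0],np.r_[s.x[1:],32.]
FL=R.from_matrix(np.diag([-1.,1,-1]))  # tool in stand frame: y same, z down
FL2=R.from_matrix(np.diag([1.,-1,-1]))
def tool(Rr,o,h=123,f=FL2): return np.asarray(o)+Rr.apply([0,0,h]),(Rr*f).as_quat()
th=np.radians(76.85); bc=np.array([543.2,41.2])
E
python3 - <<'E'
from fit import *
print(Rs(yaw).as_matrix()[:,2])
for f in(FL,FL2):
  for h in (190,123):
    p,q=tool(Rs(yaw),o,h,f);j=env.ik(p,q);print(p,None if j is None else np.round(j,2))
  for t in(th,th-np.pi/2):
    p,q=tool(R.from_rotvec([0,0,t]),[*bc,18],123,f);j=env.ik(p,q);print("end",None if j is None else np.round(j,2))
E
```

```text
(0,) pos [536.9  33.7  27. ] yaw 30.7 tilt 10.14 lean dir -6.5 rms 0.65
[[559.1, 118.5, 24.8], [620.4, 11.5, 11.7], [514.8, -51.2, 29.2], [453.5, 55.8, 42.3]]
(0, 1) pos [536.8  33.   25.8] yaw 30.47 tilt 10.01 lean dir -5.7 rms 1.02
[[559.2, 117.8, 23.3], [620.2, 10.6, 10.7], [514.4, -51.7, 28.2], [453.4, 55.5, 40.8]]
[[691.0, 133.7], [634.7, -108.4], [393.7, -53.7], [448.7, 189.2]] ((541.9967041015625, 40.040672302246094), (249.13607788085938, 248.5380096435547), 77.07573699951172) [542.03821198  40.18815786]
[[452.6, 190.8], [691.3, 134.6], [638.4, -107.2], [395.4, -49.4]] ((545.5193481445312, 42.102874755859375), (247.46572875976562, 249.73641967773438), 76.61997985839844) [544.42379724  42.22530123]
[[567.04100779 139.73369853  32.        ]] [[565.71523072 137.79223543  32.        ]]
constrained 30.24912221307766 [537.22266651  35.63291761] 1.351547762029579
[ 0.15227884 -0.04009417  0.98752398]
[566.15564555  28.01502595 219.62955644] [ 0.01  0.5   1.74  0.05  1.06 -2.11]
[555.95296347  30.70133511 153.4654497 ] [ 0.02  0.58  1.79  0.05  0.92 -2.12]
end None
end [ 0.05  0.55  1.9  -0.    0.69 -1.29]
[566.15564555  28.01502595 219.62955644] [0.01 0.5  1.74 0.05 1.06 1.03]
[555.95296347  30.70133511 153.4654497 ] [0.02 0.58 1.79 0.05 0.92 1.02]
end [ 0.05  0.55  1.9  -0.    0.69  0.28]
end [ 0.05  0.55  1.9  -0.    0.69  1.85]
```

```bash
python3 - <<'E' | tail -6
from fit import *
set_gripper(54)
p,q=tool(Rs(yaw),o,190);env.reach(p,q)
p,q=tool(Rs(yaw),o,123);print("hit",env.move_l(p,q,rate=60,f_stop=6))
s=env.read_state();print(s["force"],s["tool_pos"],p)
set_gripper(0)
s=env.read_state();print(s["time_s"],s["width"],s["grip_force"],s["force"])
cv2.imwrite("pics/side2.png",viewer.camera("side")[150:260,200:340])
E
python3 -c "
import cv2;a=cv2.imread('pics/side2.png');cv2.imwrite('pics/side2b.png',cv2.resize(a,None,fx=4,fy=4))"
```

```text
[[452.6, 190.8], [691.3, 134.6], [638.4, -107.2], [395.4, -49.4]] ((545.5193481445312, 42.102874755859375), (247.46572875976562, 249.73641967773438), 76.61997985839844) [544.42379724  42.22530123]
[[567.04100779 139.73369853  32.        ]] [[565.71523072 137.79223543  32.        ]]
constrained 30.24912221307766 [537.22266651  35.63291761] 1.351547762029579
hit False
[0.28728856 0.10558261 0.07446199] [556.27367603  30.68545498 153.83648281] [555.95296347  30.70133511 153.4654497 ]
6.0167 29.667824916151798 29.986523687839508 [ 0.30312018  0.84913216 -0.02228424]
```

View pics/side2b.png

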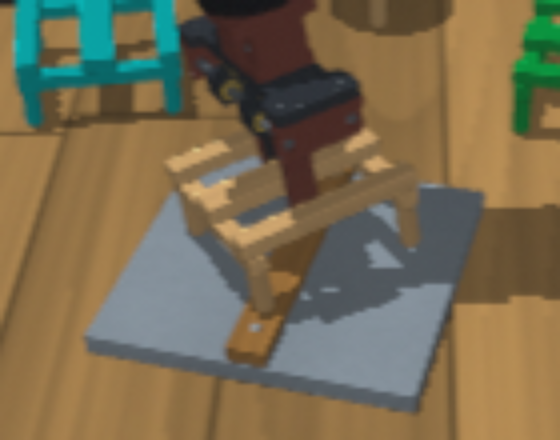

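The picture shows the fingers astride the middle slat, and the grip closed at 29.7 mm. Next I lift, level, turn and lower.

```bash
python3 - <<'E' | tail -6
from fit import *
p,q=tool(Rs(yaw),o+[0,0,11],123);env.move_l(p,q,rate=20)
print("lift",env.read_state()["force"],env.read_state()["width"])
Rf=R.from_rotvec([0,0,th])
p,q=tool(Rf,[*bc,43],123);env.move_l(p,q,rate=12)
env.hold(.3);s=env.read_state();print(s["time_s"],s["force"],s["tool_pos"],p)
cv2.imwrite("pics/s3.png",viewer.camera("side"))
w=viewer.camera("wrist");cv2.imwrite("pics/w3.png",w)
json.dump({k:list(map(float,s[k])) for k in("tool_pos","orientation")},open("w3.json","w"))
a=cv2.resize(cv2.imread("pics/s3.png")[160:255,210:335],None,fx=4,fy=4)
cv2.imwrite("pics/s3b.png",a)
E
```

```text
[[691.0, 133.7], [634.7, -108.4], [393.7, -53.7], [448.7, 189.2]] ((541.9967041015625, 40.040672302246094), (249.13607788085938, 248.5380096435547), 77.07573699951172) [542.03821198  40.18815786]
[[452.4, 190.4], [691.0, 134.2], [638.1, -107.5], [395.2, -49.8]] ((545.2025146484375, 41.66007995605469), (247.37942504882812, 249.6643524169922), 76.6303482055664) [544.12878583  41.790321  ]
[[566.75349522 139.26788718  32.        ]] [[565.71523072 137.79223543  32.        ]]
constrained 30.24369033487672 [537.01490888  35.25713409] 1.3198941783559375
lift [-0.69020808  0.54994007 -4.25176005] 29.804385299952592
8.6083 [-0.33894526  0.33513189 -5.74186714] [543.20492233  41.19130469 165.96292001] [543.2  41.2 166. ]
```

View pics/s3b.png

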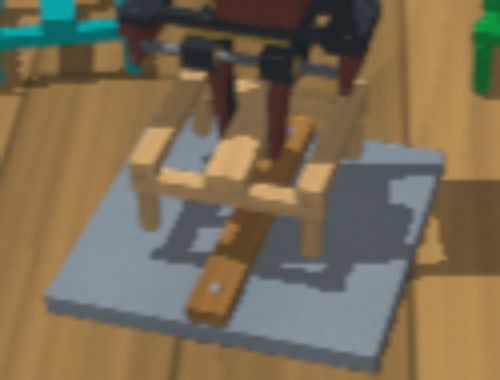

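View pics/w3.png

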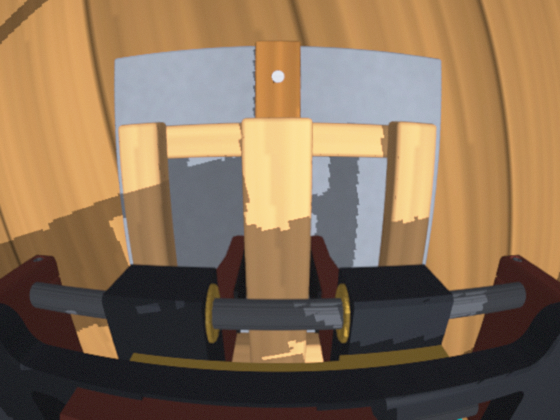

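The stand is now level and square above the batten. The slat is centred at column 278, and so are the batten and the board. I'll check its position along the batten, then lower it and release.

```bash
python3 - <<'E' | tail -7
from fit import *
st=json.load(open("w3.json"));n=np.array([np.cos(th),np.sin(th)])
e=plane("wrist",[[278,119.5]],113,st)[:,:2];b=plane("wrist",[[278,46]],18,st)[:,:2]
off=((e-bc)@n)[0]-72; edge=((b-bc)@n)[0]-125
print("slat end offset",off,"board edge offset",edge)
d=np.clip(edge-off,-6,6)
c=bc+n*d
Rf=R.from_rotvec([0,0,th])
if abs(d)>2: env.move_l(tool(Rf,[*c,43])[0],rate=20)
env.move_l(tool(Rf,[*c,24])[0],rate=30)
print("contact",env.move_l(tool(Rf,[*c,14])[0],rate=12,f_stop=5))
env.hold(.3)
s=env.read_state();print(s["time_s"],s["force"],s["wrist_torque"],s["tool_pos"][2]-123)
a=viewer.camera("side");cv2.imwrite("pics/s4.png",cv2.resize(a[160:255,210:335],None,fx=4,fy=4))
E
```

```text
[[691.0, 133.7], [634.7, -108.4], [393.7, -53.7], [448.7, 189.2]] ((541.9967041015625, 40.040672302246094), (249.13607788085938, 248.5380096435547), 77.07573699951172) [542.03821198  40.18815786]
[[452.6, 190.8], [691.2, 134.5], [638.3, -107.2], [395.3, -49.4]] ((545.4398193359375, 42.03754425048828), (247.45892333984375, 249.73068237304688), 76.62120056152344) [544.34748056  42.16106895]
[[566.96681975 139.66657615  32.        ]] [[565.71523072 137.79223543  32.        ]]
constrained 30.249538436125395 [537.16874501  35.57492167] 1.343686845141194
slat end offset -0.5729842136773584 board edge offset 0.2831399359094462
contact True
10.3583 [-0.09978521 -0.05329096  5.44688165] [0.03681244 0.13191502 0.02727942] 17.941710217970495
```

View pics/s4.png

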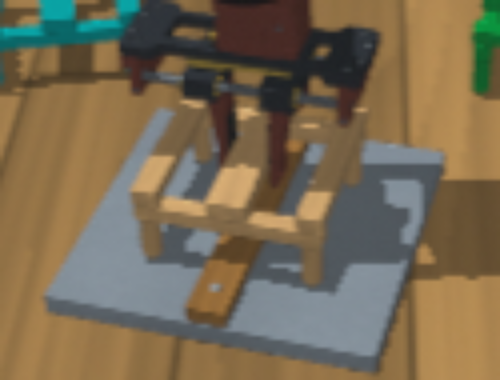

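The feet are on the board, with the origin at z = 17.9 mm as expected. I'll release, retreat and look once more.

Run:
```python
from h import *
set_gripper(54);s=env.read_state();p=np.array(s["tool_pos"])
env.move_l(p+[0,0,130],rate=100)
env.move_l(p+[-30,-250,180],rate=200)
env.hold(.3);a=viewer.camera("top");b=viewer.camera("side")
v=[cv2.resize(a[130:260,230:380],(400,347)),cv2.resize(b[160:255,210:335],(400,304))]
v[1]=cv2.copyMakeBorder(v[1],0,43,0,0,0);cv2.imwrite("pics/f.png",np.hstack(v))
print(env.read_state()["time_s"])
```

```text
14.275
```

View pics/f.png

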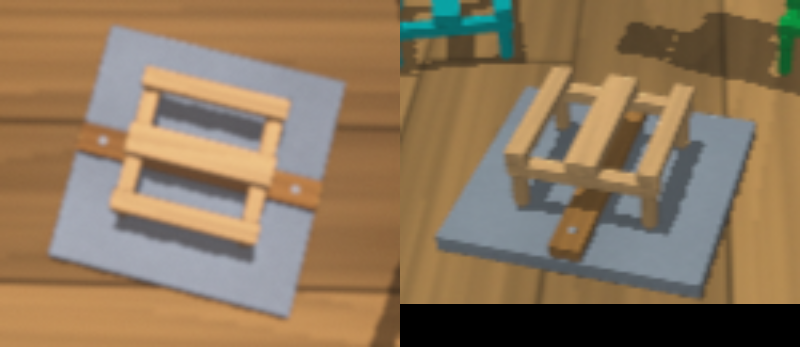

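The two views show the stand level and square, astride the batten and centred on the board, with the gripper clear of it.

```bash
python3 -c "
from station import workorder
print(workorder.sign_off())"
```

```text
the job is handed in; nothing more can be done
None
```

The pot stand now sits level and square astride the batten, feet on the board, over its middle and released; the round stand and pot were not touched, and the job was handed in after about 14 s of robot time.

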